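Fit the vacuum gauge to the catch pot's quick coupler

TASK

Fit the dial vacuum gauge from the wooden rack onto the resin catch pot: pull the red sleeve of the pot's coupler down until it catches and stays back by itself, then gently press the gauge's plug into the coupler until it is fully home and the sleeve springs up and locks it. Leave the gauge upright in the coupler and do not disturb the other fittings in the rack.

Things in the scene. Friction and masses are not known exactly. Their poses are not given: they have to be found in the camera images.
- pot: Resin catch pot, fixed: steel drum 170 mm across, aluminium lid 184 mm across, its flat top 100 mm above the bench; small side valve below the lid on the pot's +x side. Origin at the centre of the underside, z up. A coupler stands upright on the middle of the lid, with a black latch housing on its +x side (21 to 44 mm from the axis, 42 mm wide, its top level with the mouth).
- coupler_mouth (a point): Top of the coupler's mouth on its axis, NOMINALLY (78 mm above the lid): the coupler is screwed in more or less, so all of it stands up to 8 mm higher or 11 mm lower, not shown by this point: feel for it. It gives sideways up to 4 mm (2.5 N/mm, damped). Funnel 29 mm wide at the top, within 8 mm down to a 21 mm bore; hard floor 45 mm below the real mouth.
- sleeve_mid (a point): Nominal middle of the red ribbed sleeve on the coupler's axis (58 mm above the lid; the real one up to 8 mm higher or 11 mm lower) while it is forward. Sleeve: 38 mm outside diameter, 32 mm tall, top 4 mm below the mouth. Pinch it from above, fingers on the pot's +y and -y sides (clear of the housing), and pull straight down.
- sleeve (a joint): Sleeve's travel, m: 0 = forward (up), grows as it is pulled straight down; pull rises from 5 N to about 14 N at 6 mm, then a catch gives way. Past 11 mm it is caught and, let go, stays back at about 11 mm; hard stop at 14 mm. Forward, it holds jaws in the bore shut: no plug can enter or leave. A plug pressed home trips the catch and it springs up.
- valve (a joint): Sprung check valve (it also trips the sleeve's catch) in the bore, rad: 0 = shut, grows to 0.35 as the plug's nose presses it down through the last 10 mm above the hard floor, at 2 to 6 N. The catch trips at about 0.22, some 3 mm above the floor; the jaws may need 1 to 2 mm more. A locked plug rests at 0.20 to 0.35. Over 50 N on the gauge ruins the seat.
- rack: Fixed plywood rack, 74 mm (x) by 240 mm (y), top 66 mm above the bench, with three 21 mm holes in a row along its y axis at -78, 0 and +78 mm. Origin at the centre of its underside. It holds the gauge, the blanking plug and the filter, upright, in any order.
- gauge_dial (a point): Centre of the gauge's round dark dial case (46 mm diameter, 26 mm tall, white face on top); z up its axis. 0.18 kg. Below: brass collar 30 mm diameter, 12 mm tall, resting on the rack's top 25 mm below this point; steel plug 18 mm diameter; nose tip 73 mm below this point. Fully home it is 28 mm above the real mouth, up to 3 mm more once let go. Grasp the case across the rack's x.
- blank_knob (a point): Blanking plug standing in the rack (leave alone): blue knob 24 mm diameter, 20 mm tall, on a brass collar; the point is the knob's centre.
- filter_body (a point): Filter standing in the rack (leave alone): copper-coloured cylinder 22 mm diameter, 34 mm tall, on a brass collar; the point is the cylinder's centre.

How it is judged:
By the outcome, as a careful person would: the job done as asked, in the order asked, and still so for the second after the job is handed in, with the robot touching nothing.
It also fails if it takes over 61 s, if anything falls off the work surface, if the arm or the gripper's body presses on something with over 40 N, if the wrist force passes 120 N, or if a joint passes its speed limit or range.

ROBOT

A 6-joint arm with a two-finger parallel gripper is mounted at the origin on the work surface. World frame = base frame: x ahead of the robot, y to its left, z up, the work surface at z = 0. Lengths are in mm, angles in rad, forces in N, time in s.
With the tool pointing down it reaches from about 350 to 875 mm from the base axis. Payload 4.2 kg.
Tool frame: the origin (TCP) lies at the very end of the fingers, on their centre line; the grasp point (between the pads) lies 19 mm behind it; z points along the fingers, y is the line along which they close (so a half turn about z gives the same grasp; the last joint's range is limited). The gripper opens to 85 mm and grips with 20 to 120 N. Pads are 22 mm wide; open, the fingers measure 114 mm over their backs; the gripper's body (76 mm by 85 mm) begins 54 mm behind the grasp point. The pads swing forward as they close: fully open they stand 13 mm farther back than shut.
Start: joints at [1.537, 0.385, 0.008, 0, -1.194, -0.259], TCP at [180.364, 598.388, 231.312] pointing down, gripper open.
Joint ranges: [-3.14, 3.14], [-1.21, 2.06], [-1.07, 1.41], [-3.16, 2.05], [-2.99, -0.16], [-3.1, 3.1]. Speed limits (rad/s): [2.79, 2.79, 3.14, 3.14, 3.14, 3.14].

INTERFACE

Orientations are given as a unit quaternion [x, y, z, w].
In Python, from bench import arm gives the robot as it stands. The module is installed in compiled form; this text tells all that it offers.
- The arm moves only by the tool drive_tool, never from a script. Its argument "targets" is a list of rows, each a list of 5 numbers: the closure, from -1 (fully open) to 1 (shut), then the shift along the tool's x, y, z in mm, then the turn about the tool's z in degrees. In form: [[grip, tx, ty, tz, roll], ...]. A call has 1 to 12 rows; each row is the pose to reach, as a shift and turn from the pose commanded when the call began, along the tool's axes at that moment; what a row does not reach only later rows make up. A row lasts 1/10 s, in which the tool goes at most 50 mm and 8.59 degrees, less where a joint would pass 70% of its speed; a pose out of reach is approached as far as the arm can. A call with a gripper value outside its range is refused whole. The fingers move at their own pace and stop on an object; the grip force is fixed at half the most. Time passes only in rows, so rows that repeat a pose let the fingers close. It gives the time, the measured TCP pose, the force, the opening and the grip force at its end, in the units of the state.
- arm.read_state(): the state, without advancing time (a new reading comes with each control period).
- arm.get_image(name): name is "scene" or "top"; returns the picture (420x560x3 uint8, blue, green, red); there is no depth.
- arm.camera_params(name): a dict with "fov_y" (degrees; the focal length in pixels is half the picture's height over the tangent of half this angle, whatever the lens; pixels are square), "cx", "cy" (the principal point, pixels), "rvec" (rotation vector, rad) and "tvec" (3), from world to camera coordinates, as OpenCV has them. Camera axes: x right, y down, z forward; pixel columns grow to the right and rows downward; lengths in mm; the calibration is good to about 2 mm. A picture is of the moment at which its call begins. camera_params takes no time and is no camera call.
- arm.job_done(): hands the job in; it is judged then, once.
The state is a dict: "clock": time; "joints": joint angles; "joint_vel": joint speeds; "joint_efforts": joint torques, N m; "position": TCP position; "ee_rot": TCP orientation; "contact_force": force on the tool from outside, world axes, zero at the start; "wrist_torque": the same for the moment, N m; "gripper_width": finger opening in mm; "grasp_force": force on a finger pad.
Only numpy, scipy, OpenCV 4.12 (cv2) and the standard library are available. Lean on these libraries where they do the work, as an engineer would, in place of code of your own. Each camera call takes 0.05 s, during which the arm holds its last target. There are 200 camera calls.

## Working session

There is one attempt and no reset: what is moved stays moved. The work goes in short steps, Python scripts to look and compute and a tool call to move; the robot and the scene stay as the last step left them, time stands still between calls to the robot, and variables do not carry over. Pictures are saved under pics/ and viewed, at most 10 in all, crops included, and the job is handed in when it is done.

Besides the shell and the picture viewer there is one more tool, called after "Emit:" by a JSON object that holds its "api" and its "payload". drive_tool: Moves the arm, as the interface text tells. Its arguments: {"type":"object","properties":{"targets":{"type":"array","items":{"type":"array","items":{"type":"number"}}}},"required":["targets"]}

```bash
mkdir -p pics; python3 - <<'E'
from bench import arm
import cv2
for n in("scene","top"):
    cv2.imwrite(f"pics/{n}0.png",arm.get_image(n)); print(n,arm.camera_params(n))
s=arm.read_state(); print(s)
E
```

```text
scene {'fov_y': 48.913197269580834, 'cx': 277.54899928032626, 'cy': 211.59621237151515, 'rvec': array([ 1.35138538,  2.11490535, -0.98604128]), 'tvec': array([ 197.53671761, -188.77795824, 1221.95380352])}
top {'fov_y': 48.39212002915604, 'cx': 284.3015744563428, 'cy': 203.59442383880665, 'rvec': array([ 2.14938542, -2.16793312,  0.13733495]), 'tvec': array([ 14.07499622, 512.97249367, 928.63395388])}
{'clock': 0.1, 'joints': array([ 1.53663289e+00,  3.85495419e-01,  6.77807635e-03, -4.29898725e-04,
       -1.19402078e+00, -2.58595099e-01]), 'joint_vel': array([ 0.00100824, -0.0033666 ,  0.00170337,  0.00194849, -0.00011165,
        0.00061876]), 'joint_efforts': array([-7.26309099e-04, -3.93317306e+01,  1.88930851e+01,  4.19803530e+00,
       -2.61287540e-03,  5.29755312e-06]), 'position': array([180.20895432, 597.91387394, 230.32832572]), 'ee_rot': array([ 9.89293619e-01, -1.45935444e-01, -8.98169043e-05,  9.87163608e-04]), 'contact_force': array([ 0.46623581, -0.44134142, -1.87116062]), 'wrist_torque': array([-0.04666884,  0.01364915,  0.00436977]), 'grasp_force': 0.0, 'gripper_width': 85.6841752390801}
```

View pics/scene0.png

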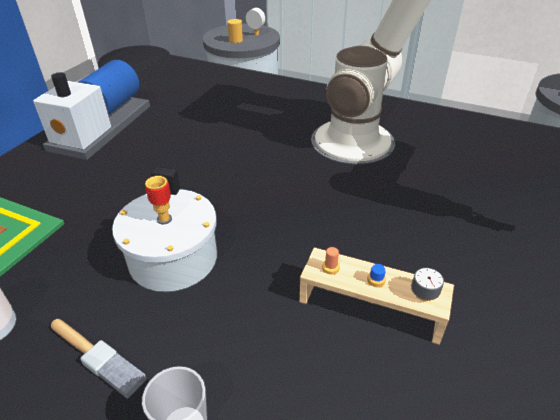

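View pics/top0.png

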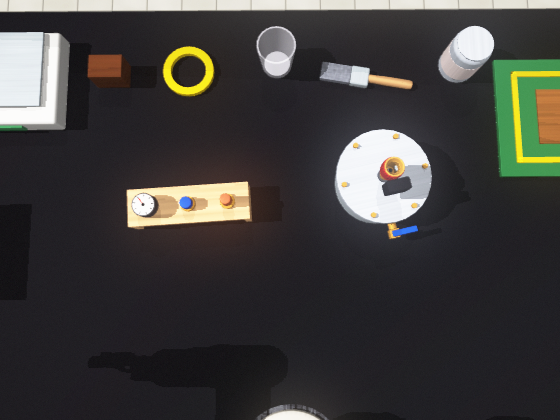

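The scene view shows the pot lid near (165,222), the coupler mouth near (158,184), and the rack with copper, blue and dial from left to right, the dial at (428,280). In the top view the lid is near (383,177), the mouth at (393,168), the housing at (397,186), the dial at (144,205), blue at (186,203) and the filter at (226,200).

```bash
python3 - <<'E'
import cv2,numpy as np
s=cv2.imread("pics/scene0.png");t=cv2.imread("pics/top0.png")
def c(im,x,y,w,h,k):
    o=cv2.resize(im[y:y+h,x:x+w],None,fx=k,fy=k,interpolation=cv2.INTER_CUBIC)
    for i in range(0,w,10): cv2.line(o,(i*k,0),(i*k,6 if i%50 else 14),(0,255,0),1)
    for i in range(0,h,10): cv2.line(o,(0,i*k),(6 if i%50 else 14,i*k),(0,255,0),1)
    return o
# each 400x300
a=c(s,110,160,100,75,4)
b=c(t,330,125,133,100,3)[:300,:399]; b=cv2.resize(b,(400,300))
d=c(s,300,240,160,120,2); d=cv2.resize(d,(400,300))
e=c(t,120,170,133,100,3); e=cv2.resize(e[:300],(400,300))
cv2.imwrite("pics/m1.png",np.vstack([np.hstack([a,b]),np.hstack([d,e])]))
E
```

```text
(no output)
```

View pics/m1.png

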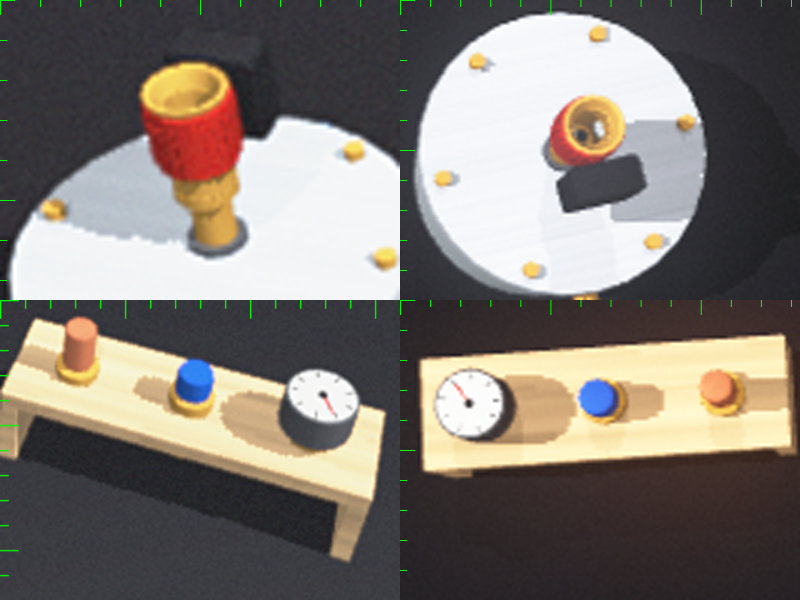

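The montage gives these full-image pixels:
- **Top view:** mouth (394,167), dial face (142.5,204.7), rack-top corners (126.7,190), (248,182), (250,219.3) and (128,227.3), housing edge (382.3,186.3) to (410,176.7).
- **Scene view:** mouth (156.4,182.5), coupler foot (164.2,219.3), dial face (428.8,277.2).

```bash
cat > h.py <<'E'
import numpy as np,cv2
from bench import arm
from scipy.spatial.transform import Rotation as R
P={}
for n in("scene","top"):
    c=arm.camera_params(n);f=210/np.tan(np.radians(c["fov_y"]/2))
    K=np.array([[f,0,c["cx"]],[0,f,c["cy"]],[0,0,1]]);M=cv2.Rodrigues(c["rvec"])[0];P[n]=(K,M,np.array(c["tvec"]))
def ray(n,p):
    K,M,t=P[n];o=-M.T@t;d=M.T@np.linalg.solve(K,[*p,1]);return o,d/np.linalg.norm(d)
def atz(n,p,z):
    o,d=ray(n,p);return o+d*(z-o[2])/d[2]
def tri(a,b):
    o,d=ray("scene",a);q,e=ray("top",b)
    s=np.linalg.lstsq(np.c_[d,-e],q-o,rcond=None)[0];x=o+d*s[0];y=q+e*s[1];return (x+y)/2,np.linalg.norm(x-y)
def proj(n,X):
    K,M,t=P[n];v=K@(M@np.array(X)+t);return v[:2]/v[2]
E
python3 - <<'E'
from h import *
np.set_printoptions(precision=1,suppress=True)
print("mouth",tri((156.4,182.5),(394,167)))
print("dialtop",tri((428.8,277.2),(142.5,204.7)),atz("top",(142.5,204.7),104),atz("scene",(428.8,277.2),104))
print("knob,filt",atz("top",(186,202.7),98),atz("top",(226,198.7),112),atz("scene",(332.2,249.6),112))
print("foot",atz("scene",(164.2,219.3),100), "lid c",atz("top",(384,176),100))
c=[atz("top",p,66) for p in((126.7,190),(248,182),(250,219.3),(128,227.3))]
print(c,[np.linalg.norm(c[i]-c[i-1]) for i in range(4)])
for z in(170,178): print("housing edge",atz("top",(382.3,186.3),z),atz("top",(410,176.7),z))
print("valve",atz("top",(403,231),70))
print("lid edges",[atz("top",p,100) for p in((335.5,176),(432,176),(384,129),(384,223))])
s=arm.read_state();print(R.from_quat(s["ee_rot"]).as_matrix())
E
```

```text
mouth (array([ 556.5, -181.4,  184.5]), np.float64(0.688456775571985))
dialtop (array([503.8, 278.1, 107.1]), np.float64(0.12155566459887454)) [504.2 279.  104. ] [500.7 278.2 104. ]
knob,filt [508.1 197.8  98. ] [513.3 119.7 112. ] [513.8 123.1 112. ]
foot [ 555.4 -183.2  100. ] lid c [ 556.4 -182.3  100. ]
[array([538.7, 322.7,  66. ]), array([552.8,  81.7,  66. ]), array([478.2,  77.7,  66. ]), array([464.4, 317.7,  66. ])] [np.float64(74.44030382647492), np.float64(241.38852683616923), np.float64(74.73554691264195), np.float64(240.3761785008173)]
housing edge [ 525.2 -163.2  170. ] [ 542.  -212.9  170. ]
housing edge [ 523.9 -161.5  178. ] [ 540.5 -210.7  178. ]
valve [ 452.2 -222.3   70. ]
lid edges [array([557.2, -89. , 100. ]), array([ 555.7, -274.7,  100. ]), array([ 649.4, -185.6,  100. ]), array([ 465.8, -179.1,  100. ])]
[[ 1.  -0.3 -0. ]
 [-0.3 -1.  -0. ]
 [ 0.   0.  -1. ]]
```

```bash
cat >> h.py <<'E'
def rel(cx,cy,cz,cyaw,x,y,z,yaw):
    a=np.radians(cyaw);d=np.array([x-cx,y-cy])
    print("tx %.1f ty %.1f tz %.1f roll %.1f"%(d@[np.cos(a),np.sin(a)],d@[np.sin(a),-np.cos(a)],cz-z,cyaw-yaw))
def st():
    s=arm.read_state();m=R.from_quat(s["ee_rot"]).as_matrix()
    print("t %.1f pos %s yaw %.2f F %s w %.1f g %.1f q %s"%(s["clock"],s["position"].round(1),np.degrees(np.arctan2(m[1,0],m[0,0])),s["contact_force"].round(1),s["gripper_width"],s["grasp_force"],s["joints"].round(2)))
E
python3 -c "
from h import *
st();rel(180.36,598.39,231.3,-16.78,368,208,231.3,-88.78)"
```

```text
t 0.1 pos [180.2 597.9 230.3] yaw -16.78 F [ 0.5 -0.4 -1.9] w 85.7 g 0.0 q [ 1.54  0.39  0.01 -0.   -1.19 -0.26]
tx 292.4 ty 319.6 tz 0.0 roll 72.0
```

Emit:
{"api": "drive_tool", "payload": {"targets": [[-1,292.4,319.6,0,72],[-1,292.4,319.6,0,72],[-1,292.4,319.6,0,72],[-1,292.4,319.6,0,72],[-1,292.4,319.6,0,72],[-1,292.4,319.6,0,72],[-1,292.4,319.6,0,72],[-1,292.4,319.6,0,72],[-1,292.4,319.6,0,72],[-1,292.4,319.6,0,72],[-1,292.4,319.6,0,72],[-1,292.4,319.6,0,72]]}}

```text
clock: 1.3
position: [367.9, 208.6, 231.2]
ee_rot: [0.715, -0.699, -0.0, 0.0]
contact_force: [-0.3, -0.2, 0.2]
gripper_width: 85.7
grasp_force: 0.0
```

```bash
python3 -c "
from h import *
st();rel(368,208,231.3,-88.78,556,-182.3,231.3,-160.5)"
```

```text
t 1.3 pos [367.9 208.6 231.2] yaw -88.72 F [-0.3 -0.2  0.2] w 85.7 g 0.0 q [ 0.9   0.03 -0.45 -0.   -1.09 -0.88]
tx 394.2 ty -179.6 tz 0.0 roll 71.7
```

Emit:
{"api": "drive_tool", "payload": {"targets": [[-1,394.2,-179.6,0,71.7],[-1,394.2,-179.6,0,71.7],[-1,394.2,-179.6,0,71.7],[-1,394.2,-179.6,0,71.7],[-1,394.2,-179.6,0,71.7],[-1,394.2,-179.6,0,71.7],[-1,394.2,-179.6,0,71.7],[-1,394.2,-179.6,0,71.7],[-1,394.2,-179.6,0,71.7],[-1,394.2,-179.6,0,71.7],[-1,394.2,-179.6,0,71.7],[-1,394.2,-179.6,0,71.7]]}}

```text
clock: 2.5
position: [556.0, -180.7, 231.1]
ee_rot: [-0.171, 0.985, 0.0, -0.0]
contact_force: [-0.1, -0.1, 0.1]
gripper_width: 85.1
grasp_force: 0.0
```

```bash
python3 -c "
from h import *
st();cv2.imwrite('pics/t1.png',cv2.resize(arm.get_image('top')[100:250,290:490],None,fx=4,fy=4,interpolation=cv2.INTER_CUBIC))
a=arm.get_image('scene')[100:250,60:260];cv2.imwrite('pics/s1.png',cv2.resize(a,None,fx=4,fy=4))"
```

```text
t 2.5 pos [ 556.  -180.7  231.1] yaw -160.33 F [-0.1 -0.1  0.1] w 85.1 g 0.0 q [-0.04  0.32 -0.09 -0.   -1.16 -1.19]
```

View pics/s1.png

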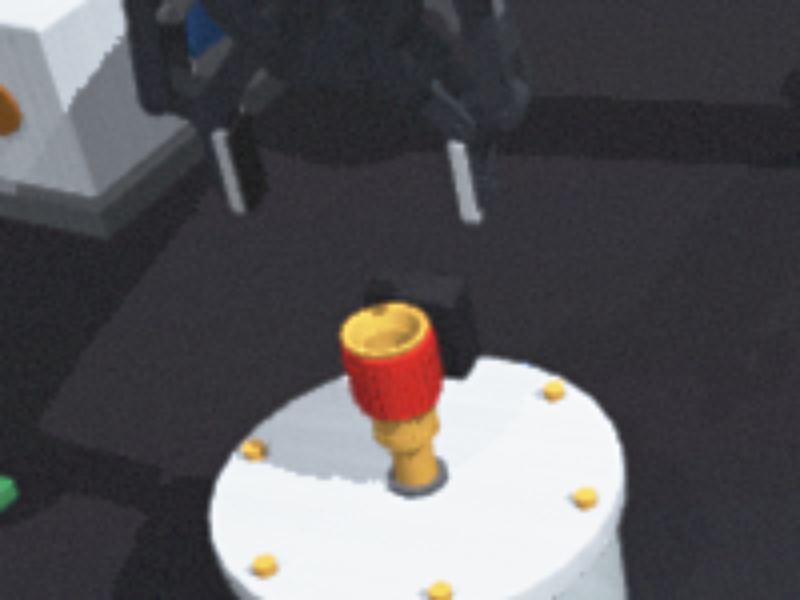

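The fingertips, at about (119,152) and (178,155) in full-image pixels, straddle the coupler mouth at (157,182), and the alignment looks good. Descending along the sleeve.

Emit:
{"api": "drive_tool", "payload": {"targets": [[-1,0,0,40,0],[-1,0,0,70,0],[-1,0,0,91,0],[-1,0,0,91,0],[0,0,0,91,0],[1,0,0,91,0],[1,0,0,91,0],[1,0,0,91,0],[1,0,0,91,0],[1,0,0,91,0]]}}

```text
clock: 3.6
position: [556.9, -182.5, 141.6]
ee_rot: [-0.169, 0.986, -0.0, 0.001]
contact_force: [-0.3, 0.3, 4.3]
gripper_width: 36.6
grasp_force: 59.5
```

```bash
python3 -c "
from h import *
st()"
```

```text
t 3.6 pos [ 556.9 -182.5  141.6] yaw -160.50 F [-0.3  0.3  4.3] w 36.6 g 59.5 q [-0.04  0.4  -0.22  0.   -0.96 -1.19]
```

Emit:
{"api": "drive_tool", "payload": {"targets": [[1,0,0,2,0],[1,0,0,4,0],[1,0,0,5,0],[1,0,0,6,0],[1,0,0,7,0],[1,0,0,7,0]]}}

```text
clock: 4.2
position: [557.4, -182.7, 135.7]
ee_rot: [-0.17, 0.986, -0.001, 0.002]
contact_force: [-1.4, 1.4, 10.1]
gripper_width: 36.3
grasp_force: 60.1
```

Emit:
{"api": "drive_tool", "payload": {"targets": [[1,0,0,1.5,0],[1,0,0,3,0],[1,0,0,4,0],[1,0,0,5,0],[1,0,0,6,0],[1,0,0,6,0]]}}

```text
clock: 4.8
position: [557.2, -182.6, 129.0]
ee_rot: [-0.17, 0.986, -0.001, 0.001]
contact_force: [-1.2, 0.2, 7.8]
gripper_width: 36.6
grasp_force: 60.1
```

Emit:
{"api": "drive_tool", "payload": {"targets": [[1,0,0,1,0],[1,0,0,2,0],[1,0,0,2,0]]}}

```text
clock: 5.1
position: [557.5, -182.8, 128.0]
ee_rot: [-0.17, 0.985, -0.001, 0.002]
contact_force: [-1.2, 0.1, 10.9]
gripper_width: 36.2
grasp_force: 60.5
```

Emit:
{"api": "drive_tool", "payload": {"targets": [[1,0,0,1,0],[1,0,0,2,0],[1,0,0,2,0]]}}

```text
clock: 5.4
position: [558.2, -183.0, 127.9]
ee_rot: [-0.17, 0.985, -0.002, 0.003]
contact_force: [-2.6, 0.5, 18.9]
gripper_width: 36.4
grasp_force: 61.3
```

Emit:
{"api": "drive_tool", "payload": {"targets": [[1,0,0,-3,0],[1,0,0,-4,0],[1,0,0,-4,0],[-1,0,0,-4,0],[-1,0,0,-4,0],[-1,0,0,-4,0],[-1,0,0,-4,0],[-1,0,0,-4,0],[-1,0,0,-50,0],[-1,0,0,-100,0],[-1,0,0,-120,0],[-1,0,0,-120,0]]}}

```text
clock: 6.6
position: [558.0, -182.6, 247.8]
ee_rot: [-0.17, 0.985, -0.001, 0.004]
contact_force: [-0.2, -0.2, -0.5]
gripper_width: 85.2
grasp_force: 0.0
```

```bash
python3 -c "
from h import *
st();a=arm.get_image('scene')[140:240,100:240];cv2.imwrite('pics/s2.png',cv2.resize(a,None,fx=5,fy=5))
rel(556,-182.3,243.3,-160.5,504,278.3,243.3,-86.7)
rel(556,-182.3,243.3,-160.5,530,48,243.3,-123.6)
rel(530,48,243.3,-123.6,504,278.3,243.3,-86.7)"
```

```text
t 6.6 pos [ 558.  -182.6  247.8] yaw -160.45 F [-0.2 -0.2 -0.5] w 85.2 g 0.0 q [-0.04  0.3  -0.07  0.   -1.19 -1.19]
tx -104.7 ty 451.5 tz 0.0 roll -73.8
tx -52.4 ty 225.8 tz 0.0 roll -36.9
tx -177.4 ty 149.1 tz 0.0 roll -36.9
```

View pics/s2.png

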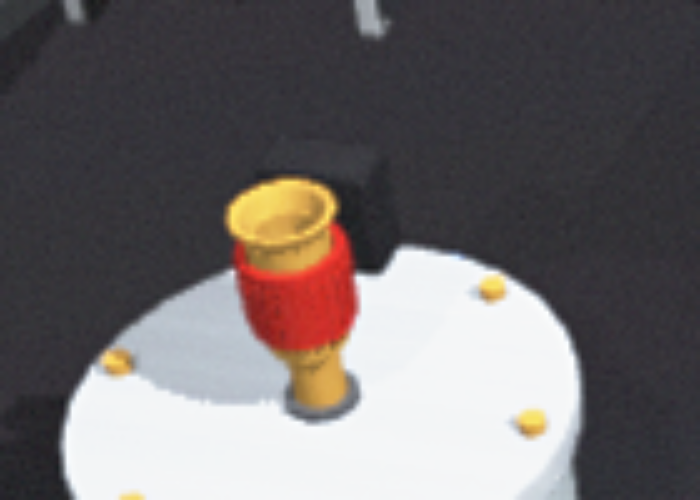

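The sleeve is caught back: the brass neck shows between the rim, centred near (156,183), and the red sleeve. Now to the gauge.

Emit:
{"api": "drive_tool", "payload": {"targets": [[-1,-104.7,451.5,0,-73.8],[-1,-104.7,451.5,0,-73.8],[-1,-104.7,451.5,0,-73.8],[-1,-104.7,451.5,0,-73.8],[-1,-104.7,451.5,0,-73.8],[-1,-104.7,451.5,0,-73.8],[-1,-104.7,451.5,0,-73.8],[-1,-104.7,451.5,0,-73.8],[-1,-104.7,451.5,0,-73.8],[-1,-104.7,451.5,0,-73.8],[-1,-104.7,451.5,0,-73.8],[-1,-104.7,451.5,0,-73.8]]}}

```text
clock: 7.85
position: [503.3, 277.4, 241.9]
ee_rot: [0.727, -0.687, -0.0, 0.002]
contact_force: [0.3, -0.7, -1.0]
gripper_width: 85.4
grasp_force: 0.0
```

Emit:
{"api": "drive_tool", "payload": {"targets": [[-1,0,0,0,0],[-1,0,0,0,0]]}}

```text
clock: 8.05
position: [504.1, 276.8, 243.3]
ee_rot: [0.727, -0.687, -0.0, 0.0]
contact_force: [-0.1, 0.5, 0.5]
gripper_width: 85.2
grasp_force: 0.0
```

```bash
python3 -c "
from h import *
st()"
```

```text
t 8.1 pos [504.1 276.8 243.3] yaw -86.80 F [-0.1  0.5  0.5] w 85.2 g 0.0 q [ 0.78  0.29 -0.1  -0.   -1.18 -0.73]
```

Emit:
{"api": "drive_tool", "payload": {"targets": [[-1,0,0,50,0],[-1,0,0,100,0],[-1,0,0,140,0],[-1,0,0,160,0],[-1,0,0,169,0],[-1,0,0,169,0],[0,0,0,169,0],[1,0,0,169,0],[1,0,0,169,0],[1,0,0,169,0],[1,0,0,169,0],[1,0,0,169,0]]}}

```text
clock: 9.25
position: [504.8, 279.0, 76.2]
ee_rot: [0.728, -0.686, 0.0, -0.002]
contact_force: [-1.1, -1.0, 6.7]
gripper_width: 44.4
grasp_force: 61.0
```

```bash
python3 -c "
from h import *
st()"
```

```text
t 9.2 pos [504.8 279.   76.2] yaw -86.63 F [-1.1 -1.   6.7] w 44.4 g 61.0 q [ 0.79  0.46 -0.31  0.   -0.8  -0.73]
```

Emit:
{"api": "drive_tool", "payload": {"targets": [[1,0,0,-10,0],[1,0,0,-25,0],[1,0,0,-50,0],[1,0,0,-85,0],[1,0,0,-120,0],[1,0,0,-160,0],[1,0,0,-190,0],[1,0,0,-200,0],[1,0,0,-200,0],[1,0,0,-200,0]]}}

```text
clock: 10.25
position: [502.7, 277.7, 272.1]
ee_rot: [0.727, -0.686, -0.001, 0.002]
contact_force: [-0.7, 0.1, -2.6]
gripper_width: 44.6
grasp_force: 62.4
```

```bash
python3 -c "
from h import *
st()
im=arm.get_image('scene');cv2.imwrite('pics/s3.png',im);cv2.imwrite('pics/s3c.png',cv2.resize(im[90:320,300:540],None,fx=2.5,fy=2.5))
rel(504,278.3,274.3,-86.7,530,48,274.3,-123.6)
rel(504,278.3,274.3,-86.7,556,-182.3,274.3,-160.5)"
```

```text
t 10.2 pos [502.7 277.7 272.1] yaw -86.70 F [-0.7  0.1 -2.6] w 44.6 g 62.4 q [ 0.79  0.27 -0.05 -0.   -1.25 -0.73]
tx 231.4 ty -12.7 tz 0.0 roll 36.9
tx 462.8 ty -25.4 tz 0.0 roll 73.8
```

View pics/s3c.png

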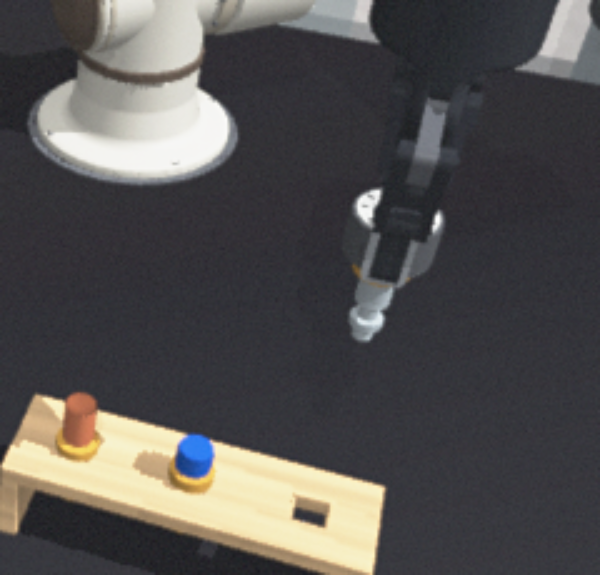

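The gauge is lifted clear, with its nose near (445,223) in full-image pixels. The other fittings stand undisturbed in the rack. Carrying it to the pot.

Emit:
{"api": "drive_tool", "payload": {"targets": [[1,30,-2,0,6],[1,75,-4,0,14],[1,120,-7,0,22],[1,165,-9,0,30],[1,210,-12,0,37],[1,255,-14,0,44],[1,300,-16,0,51],[1,345,-19,0,58],[1,390,-21,0,65],[1,430,-24,0,70],[1,455,-25,0,73],[1,462.8,-25.4,0,73.8]]}}

```text
clock: 11.5
position: [555.1, -184.6, 271.5]
ee_rot: [-0.167, 0.986, 0.001, -0.002]
contact_force: [-1.3, 0.9, -1.6]
gripper_width: 44.2
grasp_force: 62.3
```

Emit:
{"api": "drive_tool", "payload": {"targets": [[1,0,0,0,0],[1,0,0,0,0],[1,0,0,0,0],[1,0,0,0,0]]}}

```text
clock: 11.9
position: [556.1, -181.1, 274.4]
ee_rot: [-0.171, 0.985, 0.0, 0.0]
contact_force: [0.1, 0.7, -2.3]
gripper_width: 44.5
grasp_force: 62.3
```

```bash
python3 -c "
from h import *
st()
a=arm.get_image('scene')[90:230,90:230];b=arm.get_image('top')[100:240,320:460]
cv2.imwrite('pics/s4.png',cv2.resize(np.hstack([a,b]),None,fx=2.85,fy=2.85,interpolation=cv2.INTER_CUBIC))"
```

```text
t 11.9 pos [ 556.1 -181.1  274.4] yaw -160.36 F [ 0.1  0.7 -2.3] w 44.5 g 62.3 q [-0.04  0.29 -0.02 -0.   -1.26 -1.19]
```

View pics/s4.png

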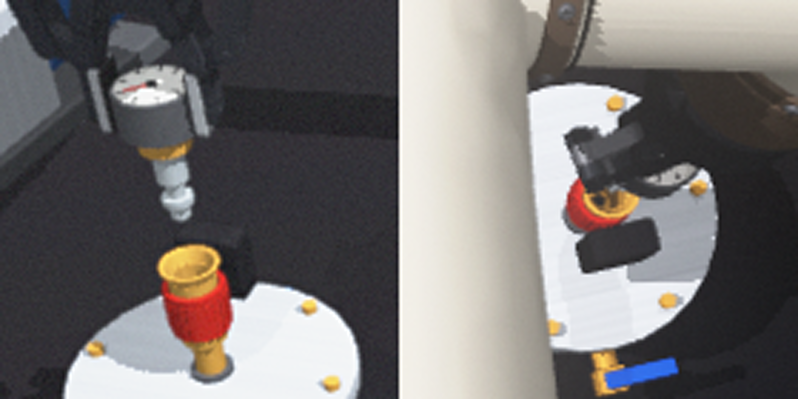

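The gauge nose at (153,166) sits right over the coupler axis, which extrapolates to the same column. Lowering gently.

Emit:
{"api": "drive_tool", "payload": {"targets": [[1,0,0,10,0],[1,0,0,20,0],[1,0,0,28,0],[1,0,0,33,0],[1,0,0,37,0],[1,0,0,41,0],[1,0,0,44,0],[1,0,0,44,0]]}}

```text
clock: 12.8
position: [555.9, -182.3, 229.9]
ee_rot: [-0.17, 0.986, 0.0, -0.0]
contact_force: [0.3, 0.4, -1.4]
gripper_width: 44.2
grasp_force: 62.4
```

Emit:
{"api": "drive_tool", "payload": {"targets": [[1,0,0,3,0],[1,0,0,6,0],[1,0,0,9,0],[1,0,0,12,0],[1,0,0,12,0]]}}

```text
clock: 13.3
position: [555.9, -182.2, 217.7]
ee_rot: [-0.17, 0.986, 0.0, -0.0]
contact_force: [0.4, 0.3, -1.9]
gripper_width: 44.2
grasp_force: 62.3
```

Emit:
{"api": "drive_tool", "payload": {"targets": [[1,0,0,2,0],[1,0,0,4,0],[1,0,0,6,0],[1,0,0,8,0],[1,0,0,8,0]]}}

```text
clock: 13.8
position: [555.9, -182.3, 209.9]
ee_rot: [-0.17, 0.986, 0.0, -0.0]
contact_force: [0.4, -0.1, -2.6]
gripper_width: 44.0
grasp_force: 62.3
```

Emit:
{"api": "drive_tool", "payload": {"targets": [[1,0,0,1.5,0],[1,0,0,3,0],[1,0,0,4.5,0],[1,0,0,6,0],[1,0,0,6,0]]}}

```text
clock: 14.3
position: [556.2, -182.3, 204.5]
ee_rot: [-0.17, 0.986, -0.0, 0.0]
contact_force: [-0.5, 0.7, 0.5]
gripper_width: 44.1
grasp_force: 62.5
```

Emit:
{"api": "drive_tool", "payload": {"targets": [[1,0,0,1,0],[1,0,0,2,0],[1,0,0,3,0],[1,0,0,4,0],[1,0,0,4,0]]}}

```text
clock: 14.8
position: [556.4, -182.3, 200.6]
ee_rot: [-0.17, 0.986, -0.0, 0.0]
contact_force: [0.4, 1.4, 3.0]
gripper_width: 44.2
grasp_force: 62.6
```

Emit:
{"api": "drive_tool", "payload": {"targets": [[1,0,0,1,0],[1,0,0,2,0],[1,0,0,2,0]]}}

```text
clock: 15.1
position: [556.6, -182.4, 198.6]
ee_rot: [-0.17, 0.986, -0.0, 0.001]
contact_force: [1.6, 0.5, 3.2]
gripper_width: 44.5
grasp_force: 62.7
```

Emit:
{"api": "drive_tool", "payload": {"targets": [[1,0,0,1,0],[1,0,0,2,0],[1,0,0,2,0]]}}

```text
clock: 15.4
position: [556.7, -182.6, 197.7]
ee_rot: [-0.17, 0.985, -0.001, 0.001]
contact_force: [-0.2, 0.4, 7.3]
gripper_width: 44.1
grasp_force: 63.4
```

Emit:
{"api": "drive_tool", "payload": {"targets": [[1,0,0,1,0],[1,0,0,1,0]]}}

```text
clock: 15.6
position: [557.0, -182.7, 197.6]
ee_rot: [-0.17, 0.985, -0.001, 0.001]
contact_force: [-0.2, 1.4, 10.9]
gripper_width: 44.4
grasp_force: 63.8
```

```bash
python3 -c "
from h import *
st();a=arm.get_image('scene')[120:240,100:240];cv2.imwrite('pics/s5.png',cv2.resize(a,None,fx=5,fy=5,interpolation=cv2.INTER_CUBIC))"
```

```text
t 15.6 pos [ 557.  -182.7  197.6] yaw -160.43 F [-0.2  1.4 10.9] w 44.4 g 63.8 q [-0.04  0.34 -0.14  0.   -1.08 -1.19]
```

View pics/s5.png

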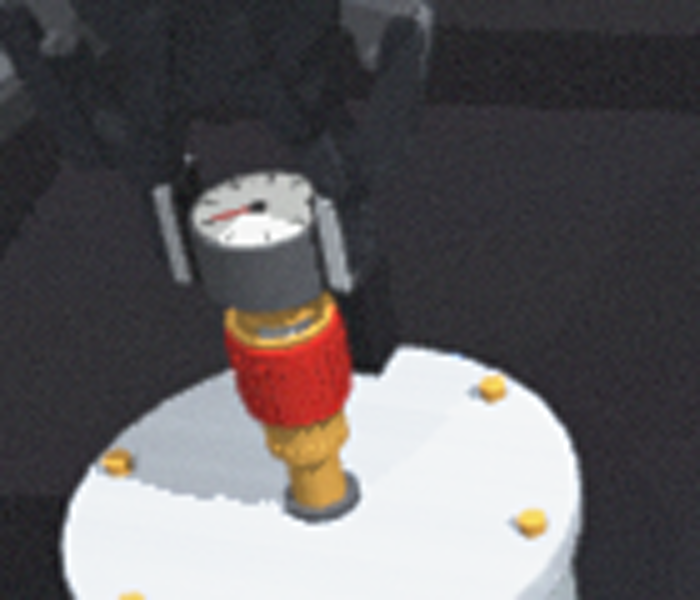

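The sleeve has sprung up, with its red top back near the rim. I'll press a little more, still well under 50 N, then tug lightly to check the lock.

Emit:
{"api": "drive_tool", "payload": {"targets": [[1,0,0,1,0],[1,0,0,2,0],[1,0,0,2.5,0],[1,0,0,2.5,0]]}}

```text
clock: 16.05
position: [557.8, -183.0, 197.4]
ee_rot: [-0.17, 0.985, -0.002, 0.003]
contact_force: [-2.0, 2.9, 17.6]
gripper_width: 44.1
grasp_force: 64.4
```

Emit:
{"api": "drive_tool", "payload": {"targets": [[1,0,0,-3,0],[1,0,0,-6,0],[1,0,0,-8,0],[1,0,0,-9,0],[1,0,0,-9,0]]}}

```text
clock: 16.55
position: [555.9, -182.2, 200.8]
ee_rot: [-0.169, 0.986, 0.0, -0.0]
contact_force: [2.9, -0.7, -0.7]
gripper_width: 44.3
grasp_force: 62.3
```

Emit:
{"api": "drive_tool", "payload": {"targets": [[1,0,0,-1,0],[1,0,0,-2,0],[1,0,0,-2,0]]}}

```text
clock: 16.85
position: [555.0, -181.8, 201.2]
ee_rot: [-0.169, 0.986, 0.001, -0.002]
contact_force: [4.6, -1.1, -12.1]
gripper_width: 44.2
grasp_force: 62.9
```

It resists a 12 N tug, so it is locked. Easing off, then releasing.

Emit:
{"api": "drive_tool", "payload": {"targets": [[1,0,0,2,0],[1,0,0,3,0],[1,0,0,3,0],[0.3,0,0,3,0],[-1,0,0,3,0],[-1,0,0,3,0],[-1,0,0,3,0],[-1,0,0,3,0],[-1,0,0,-20,0],[-1,0,0,-60,0],[-1,0,0,-90,0],[-1,0,0,-90,0]]}}

```text
clock: 18.05
position: [558.1, -183.1, 299.8]
ee_rot: [-0.17, 0.985, -0.002, 0.005]
contact_force: [-0.2, -0.3, 0.2]
gripper_width: 85.4
grasp_force: 0.0
```

Emit:
{"api": "drive_tool", "payload": {"targets": [[-1,0,0,0,0],[-1,0,0,0,0],[-1,0,0,0,0],[-1,0,0,0,0],[-1,0,0,0,0]]}}

```text
clock: 18.55
position: [555.9, -182.3, 293.2]
ee_rot: [-0.17, 0.986, 0.0, -0.001]
contact_force: [-0.4, 0.3, 0.6]
gripper_width: 85.3
grasp_force: 0.0
```

```bash
python3 -c "
from h import *
st();a=arm.get_image('scene')[90:340,80:480];cv2.imwrite('pics/s6.png',cv2.resize(a,None,fx=2,fy=2,interpolation=cv2.INTER_CUBIC))"
```

```text
t 18.6 pos [ 555.9 -182.3  293.2] yaw -160.48 F [-0.4  0.3  0.6] w 85.3 g 0.0 q [-0.04  0.28  0.01 -0.   -1.3  -1.19]
```

View pics/s6.png

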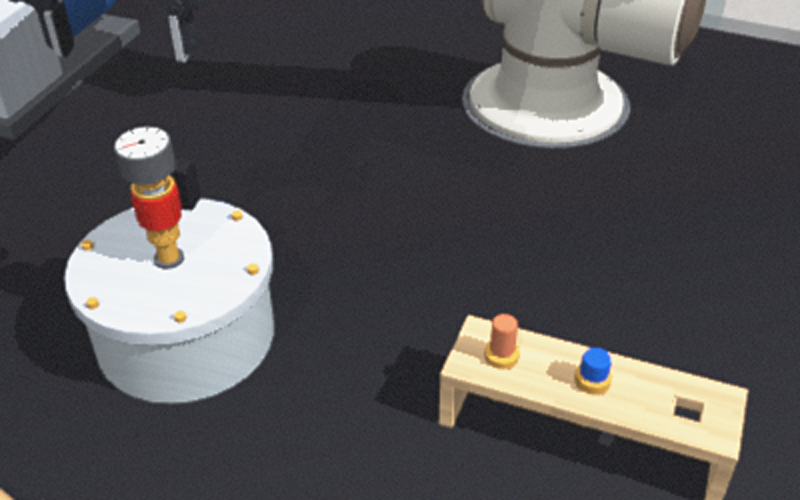

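The gauge, with its dial at (152,161) in full-image pixels, stands upright in the coupler. The sleeve is up, the gripper is clear, and the rack's other fittings are untouched.

```bash
python3 -c "
from bench import arm
print(arm.job_done())"
```

```text
the job is handed in; nothing more can be done
None
```

The gauge is pressed home and locked upright in the pot's coupler: the sleeve sprang up, it held against a 12 N tug, and I handed the job in at about 19 s with the other rack fittings untouched.

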